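Pair the tasting board and hold the clip open round the edge

ROBOT

A 7-joint arm with a two-finger parallel gripper is mounted at the origin on a cart in front of the work surface, level with it; the furniture and walls round the work are solid. World frame = base frame: x ahead of the robot, y to its left, z up, the work surface at z = 0. Lengths are in m, angles in rad, forces in N, time in s.
With the tool pointing down it reaches from about 0.35 to 0.9 m from the base axis. Payload 8.1 kg.
Tool frame: the origin (TCP) lies on the centre line of the jaws, within the pads' length; the fingertips stand 25 mm ahead of it and the grasp point (between the pads) lies 6 mm ahead of it; z points along the fingers, y is the line along which they close (so a half turn about z gives the same grasp; the last joint's range is limited). The gripper opens to 92 mm and grips with 3 to 60 N. Pads are 19 mm wide; open, the fingers measure 130 mm over their backs; the gripper's body (75 mm by 190 mm) begins 47 mm behind the grasp point.
Start: joints at [1.095, 0.434, 0.025, 1.573, -0.012, 1.134, -0.075], TCP at [0.228, -0.582, 0.252] pointing down, gripper open.
Joint ranges: [-2.62, 2.62], [-0.44, 2.09], [-1.27, 1.32], [0.08, 2.57], [-1.32, 4.46], [0.12, 2], [-2.74, 2.74]. Speed limits (rad/s): [2.22, 2.22, 3.01, 3.01, 3.14, 3.14, 3.14].

INTERFACE

Orientations are given as a unit quaternion [x, y, z, w].
In Python, from station import sense, imaging, env gives the robot as it stands. The module is installed in compiled form; this text tells all that it offers.
- The arm moves only by the shell command python3 -m pendant 'ROWS' [OPENING] [FORCE]. ROWS is JSON, a list that holds one entry, the list of rows, each a list of 6 numbers: the shift along the tool's x, y, z in mm, then the turn, a rotation vector about the tool's x, y, z in rad. In form: [[[x, y, z, rx, ry, rz], ...]]. A call has 1 to 10 rows; each row is the pose to reach, as a shift and turn from the pose commanded when the call began, along the tool's axes at that moment; what a row does not reach only later rows make up. A row lasts 1/12 s, in which the tool goes at most 41.7 mm and 7.16 degrees, less where a joint would pass 70% of its speed; a pose out of reach is approached as far as the arm can. A call with a gripper value outside its range is refused whole. OPENING is the finger opening in mm, from 0 to 91.8, set as the call begins (- or left out, the last holds). The fingers move at their own pace and stop on an object; FORCE is the grip in N (left out, the last holds). Time passes only in rows, so rows that repeat a pose let the fingers close. It gives the time, the measured TCP pose, the force, the opening and the grip force at its end, in the units of the state.
- sense(): the state, without advancing time (a new reading comes with each control period).
- imaging.snapshot(name): name is "scene" or "top" or "wrist"; returns a dict with "image" (480x640x3 uint8, red, green, blue), "range_z" (480x640 float32, m along the optical axis (not along the pixel's ray), 0 where there is no reading), "fx", "fy", "cx", "cy" (pixels), "R" (3x3) and "t" (3): a world point X has camera coordinates R X + t. Camera axes: x right, y down, z forward; pixel columns grow to the right and rows downward; lengths in m; the calibration is good to about 2 mm. The wrist camera is an equidistant fisheye: a pixel r from the principal point sees the ray r / f radians off the axis. A picture is of the moment at which its call begins.
- env.hand_in(): hands the job in; it is judged then, once.
Trained networks look in the newest picture that a camera, given by its name, has taken for a name from the list of things; names that differ only in an ending like _2 or _b are one class to them, and where a whole thing is asked for, a point or a joint stands for the part that bears it (a point fixed in the world has none). Each returns a list of dicts, best first, with "conf" (0 to 1); they miss things now and then, are a little off and sometimes report something else, mostly with a low value. They report only what shows in the picture. A call takes as long as a camera call.
- imaging.recognise(camera, name): "centre" ([x, y, z] in m, in the coordinates of the camera as it stood for that picture, good to about 4 mm: the middle of the surface that is visible of it).
- imaging.silhouettes(camera, name): "region" (480x640 bool, what is visible of it).
The state is a dict: "t": time; "q": joint angles; "joint_vel": joint speeds; "effort": joint torques, N m; "tool_pos": TCP position; "eef_rot": TCP orientation; "wrist_force": force on the tool from outside, world axes, zero at the start; "ft_torque": the same for the moment, N m; "gripper_width": opening from 0.0 (shut) to 1.0 (fully open); "grasp_force": force on a finger pad.
Only numpy, scipy, OpenCV 4.12 (cv2) and the standard library are available. Lean on these libraries where they do the work, as an engineer would, in place of code of your own. Each camera call takes 0.05 s, during which the arm holds its last target. There are 200 camera calls.

TASK

Stand the red-headed tasting board in the groove of the brown oak menu stand, squarely against the dark back board with their side edges flush, and let go of it. Then pick up the orange spring clip by its handles, squeeze it wide open and bring its gaping jaws round one upright side edge of the two boards, whichever side suits, above the stand's base and below the dark board's top, touching neither boards nor stand: finish there, still holding the clip open in the air, so that I can slip the price slip in before it bites. Never bump the boards with the clip, and leave the yellow-headed board and the other things on the counter alone.

Things in the scene. Friction and masses are not known exactly. Their poses are not given: they have to be found in the camera images.
- red_board: loose plywood tasting board with a red band along its top on both faces, 6 thick (its x) x 62 wide (its y) x 145 high (its z) mm, 45 g, standing upright in one of the two slots of the rack. Origin: centre of its underside. Both faces are alike. It can be gripped from above across its 62 mm width.
- yellow_board: a like board with a yellow band, in the other slot of the rack; stays there. Origin: centre of its underside, same axes.
- rack: fixed light wooden rack block, 116 (x) x 86 (y) x 24 mm high, origin at the centre of its underside; two slots run along its y at x = -32 and +32 mm, 7.6 mm wide, open at both ends, floor at z = 6 mm, so a board there has its top at z = 151 mm.
- stand: fixed brown oak menu stand, base 84 (x) x 104 (y) x 32 mm high, origin at the centre of its underside; its front is its -x side, towards the robot. The dark back board is part of it: 6 mm thick from x = 0 to +6 mm, 62 mm wide (y = -31 to +31 mm), its top at z = 125 mm.
- stand_groove (a point): middle of the groove floor (x = -4 mm, y = 0, z = 8 mm of the stand), the stand's axes. The groove runs along y just in front of the dark board, 8 mm wide, open at both ends, so nothing stops a board sideways; the front lip is 28 mm high with a bevelled lead-in. A board seated here has its top 145 mm above this point, 28 mm above the dark board.
- stand_edges (a point): point of the stand in the middle plane of the two boards once they are paired (x = -1 mm, y = 0, z = 75 mm in the stand's frame), with the stand's axes: x across the boards, y along their width. The boards' side edges lie 31 mm either side of it along y; together they measure up to 14 mm across.
- clip: loose spring clip like a large clothes peg, 100 mm long, 30 mm wide along its pivot pin, 80 g, dark steel jaws, orange handles and jaw pads; lies on its side on the counter, pin upright. Origin: on the pin's axis at the underside. x points along the clip to the jaws, z up along the pin.
- clip_mouth (a point): point midway between the jaw tips, 47 mm ahead of the pin, at mid-width of the clip. The mouth is free of parts for 35 mm in from the tips.
- clip_handles (a point): where to squeeze from above, across the clip (its y): midway between the handles, 42 mm behind the pin, 15 mm above the underside. Shut, the handles flare to 65 mm over their ends, 48 mm behind the pin; squeezed parallel they measure about 24 mm. Their ends swing back as they close, so the clip creeps about 10 mm forward (jaws first) in the fingers.
- clip_open (a joint): angle by which each jaw has swung out, rad: 0 shut, 0.38 fully open (stop); gap between the jaw tips about 100 mm x sin(angle). Squeezing the handles opens it: about 5 N starts it, about 13 N holds it fully open; let go, it snaps shut.
- tape: roll of masking tape, 104 mm across, 25 mm high, lying at the back; bystander
- opener: T-handled corkscrew lying on the counter, 100 x 112 x 21 mm; bystander
- glass: tasting glass with red wine, 81 mm across, 202 mm high; bystander
- cork: cork standing on end, 24 mm across, 43 mm high; bystander

How it is judged:
By the outcome, as a careful person would: the job done as asked, in the order asked, and still so for the second after the job is handed in, while the arm keeps its last pose, push and grip.
It also fails if it takes over 59 s, if anything falls off the work surface, if the arm or the gripper's body presses on something with over 40 N, if the wrist force passes 120 N, or if a joint passes its speed limit or range.

## Working session

There is one attempt and no reset: what is moved stays moved. The work goes in short steps, Python scripts to look and compute and a shell command to move; the robot and the scene stay as the last step left them, time stands still between calls to the robot, and variables do not carry over. Pictures are saved under pics/ and viewed, at most 13 in all, crops included, and the job is handed in when it is done.

```bash
mkdir -p pics; cat > h.py <<'E'
import numpy as np, cv2
from station import sense, imaging, env
from scipy.spatial.transform import Rotation as Ro
def pts(s):
    v,u=np.mgrid[0:480,0:640]; z=s["range_z"]
    P=np.stack([(u-s["cx"])/s["fx"]*z,(v-s["cy"])/s["fy"]*z,z],-1)
    W=(P-np.array(s["t"]))@np.array(s["R"]); W[z<=0]=np.nan
    return W
def save(s,n,crop=None,k=1):
    im=s["image"][:,:,::-1]
    if crop: im=im[crop[1]:crop[3],crop[0]:crop[2]]
    cv2.imwrite("pics/"+n,cv2.resize(im,None,fx=k,fy=k))
E
python3 - <<'E'
from h import *
st=sense(); print({k:np.round(v,3).tolist() for k,v in st.items()})
for c in ["top","scene"]:
    s=imaging.snapshot(c); save(s,c+"1.png"); W=pts(s); np.savez(c+".npz",W=W,im=s["image"])
    print(c,"cam pos",np.round(-np.array(s["R"]).T@s["t"],3), s["fx"])
    for n in ["red_board","yellow_board","rack","stand","clip","tape","opener","glass","cork"]:
        r=imaging.silhouettes(c,n)
        if r:
            m=r[0]["region"]; p=W[m]; p=p[~np.isnan(p[:,0])]
            print(n,round(r[0]["conf"],2),np.round(np.median(p,0),3),np.round(np.percentile(p,2,axis=0),3),np.round(np.percentile(p,98,axis=0),3), np.argwhere(m).mean(0).round()[::-1])
E
```

```text
{'t': 0.0, 'q': [1.095, 0.435, 0.025, 1.574, -0.012, 1.134, -0.075], 'joint_vel': [-0.0, 0.001, -0.002, 0.003, -0.001, 0.001, -0.001], 'effort': [-0.002, -66.785, 0.984, -31.447, -0.06, 0.043, 0.0], 'tool_pos': [0.227, -0.582, 0.251], 'eef_rot': [0.983, 0.185, -0.0, -0.001], 'wrist_force': [-0.287, 0.552, 0.406], 'ft_torque': [0.014, 0.013, -0.077], 'grasp_force': 0.0, 'gripper_width': 1.001}
top cam pos [-0.233  0.017  1.621] 567.9307510823068
red_board 0.62 [ 0.411 -0.295  0.101] [ 0.407 -0.325  0.027] [ 0.419 -0.266  0.154] [379. 237.]
yellow_board 0.78 [ 0.475 -0.291  0.096] [ 0.47  -0.321  0.026] [ 0.48  -0.261  0.154] [372. 219.]
rack 0.81 [ 0.429 -0.265  0.023] [ 0.382 -0.326 -0.001] [ 0.494 -0.247  0.034] [368. 244.]
stand 0.84 [0.457 0.03  0.03 ] [ 0.413 -0.023 -0.002] [0.51  0.08  0.126] [270. 255.]
clip 0.67 [0.437 0.258 0.024] [ 0.385  0.24  -0.005] [0.481 0.282 0.037] [197. 279.]
tape 0.71 [ 0.601 -0.19   0.022] [ 0.549 -0.239 -0.002] [ 0.648 -0.141  0.033] [330. 202.]
opener 0.56 [ 0.475 -0.29   0.096] [ 0.469 -0.32   0.024] [ 0.48  -0.261  0.154] [372. 219.]
glass 0.59
[... 330 characters left out ...]
.8 [ 0.472 -0.285  0.093] [ 0.468 -0.319  0.024] [ 0.477 -0.258  0.151] [381. 206.]
rack 0.74 [ 0.432 -0.268  0.022] [ 0.383 -0.332  0.001] [ 0.495 -0.246  0.027] [387. 237.]
stand 0.56 [0.455 0.042 0.029] [ 0.41  -0.02   0.002] [0.483 0.086 0.124] [289. 288.]
clip 0.66 [0.43  0.274 0.023] [0.382 0.245 0.001] [0.479 0.3   0.032] [204. 359.]
tape 0.55 [ 0.593 -0.182  0.019] [ 0.547 -0.232 -0.002] [ 0.649 -0.138  0.027] [319. 223.]
opener 0.66 [ 0.404 -0.463  0.016] [ 0.379 -0.526 -0.001] [ 0.446 -0.419  0.022] [439. 213.]
glass 0.92 [ 0.487 -0.552  0.155] [ 0.456 -0.604  0.   ] [ 0.527 -0.53   0.201] [444. 153.]
cork 0.78 [0.581 0.224 0.033] [0.576 0.212 0.003] [0.596 0.233 0.045] [186. 299.]
```

```bash
python3 - <<'E'
import cv2,numpy as np
a=cv2.imread("pics/top1.png")[150:330,150:490]; b=cv2.imread("pics/scene1.png")
cv2.imwrite("pics/a.png",cv2.resize(a,None,fx=2.3,fy=2.3)); 
from h import *
for c in ["top","scene"]:
    d=np.load(c+".npz"); W=d["W"]
    def box(x0,x1,y0,y1,z0,z1):
        m=(W[...,0]>x0)&(W[...,0]<x1)&(W[...,1]>y0)&(W[...,1]<y1)&(W[...,2]>z0)&(W[...,2]<z1); return W[m]
    def rect(n,p):
        r=cv2.minAreaRect((p[:,:2]*1000).astype(np.float32)); print(c,n,len(p),np.round(r[0],1),np.round(r[1],1),round(r[2],2), "z",np.median(p[:,2]).round(4))
    rect("red top",box(.38,.44,-.36,-.22,.05,.17))
    rect("yel top",box(.45,.51,-.36,-.22,.05,.17))
    rect("rack",box(.35,.53,-.37,-.2,.012,.035))
    rect("stand base",box(.38,.54,-.06,.13,.02,.045))
    rect("back board",box(.38,.54,-.06,.13,.06,.14))
    rect("clip",box(.36,.53,.2,.34,.015,.05))
E
```

```text
top red top 315 [ 411.7 -296. ] [12.4 63.9] 6.1 z 0.1102
top yel top 330 [ 476.5 -290.9] [13.1 63.4] 5.59 z 0.1097
top rack 423 [ 442.6 -292.4] [126.1 157.3] 8.15 z 0.025
top stand base 552 [455.2  29.4] [ 81.8 104.2] 7.19 z 0.0292
top back board 231 [460.9  30.5] [12.3 62.1] 7.95 z 0.0995
top clip 184 [433.6 264.9] [102.7  61.9] 3.95 z 0.0286
scene red top 484 [ 410.4 -293.3] [ 9.9 65.3] 4.98 z 0.1074
scene yel top 504 [ 473.6 -289.3] [ 9.8 68. ] 4.68 z 0.1065
scene rack 836 [ 442.5 -290.7] [118.8  87.7] 4.95 z 0.0232
scene stand base 911 [453.   32.2] [ 79.7 105.5] 8.22 z 0.028
scene back board 485 [459.2  32.7] [ 9.5 64.3] 7.13 z 0.0965
scene clip 454 [433.  266.2] [104.2  64.6] 5.08 z 0.0276
```

View pics/a.png

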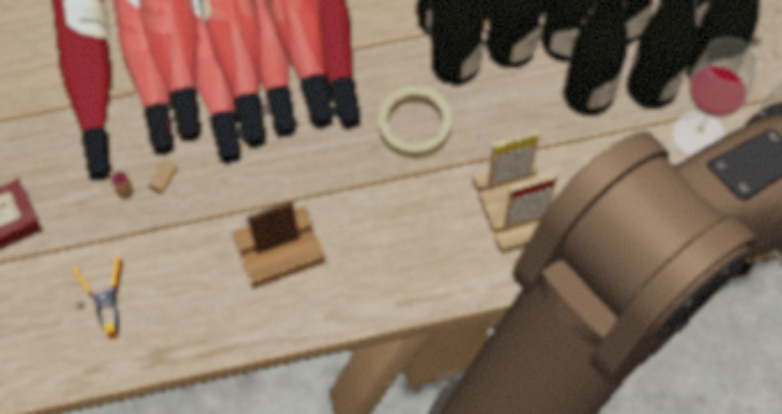

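View pics/scene1.png

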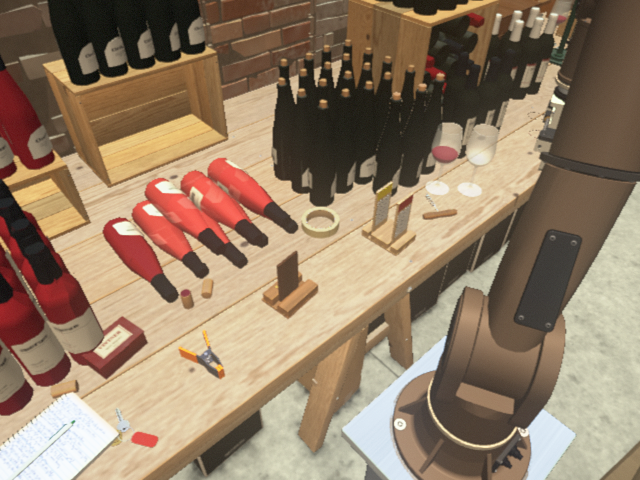

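The top view shows the stand around crop (280,240), with the rack at (510,200). The scene view shows the clip at (205,355), with its handles pointing away from the robot and its jaws towards it. The cork and another cork stand near (190,298). I'll hover over the red board and measure with the wrist camera.

```bash
cat >> h.py <<'E'
def go(p,yaw):
    "shift mm (tool axes) and rz for tool-down pose with tool x at world yaw (deg)"
    s=sense(); R=Ro.from_quat(s["eef_rot"])
    c,n=np.cos(np.radians(yaw)),np.sin(np.radians(yaw))
    T=Ro.from_matrix(np.array([[c,n,0],[n,-c,0],[0,0,-1]]))
    print("go",np.round(R.inv().apply(np.array(p)-s["tool_pos"])*1000,1),np.round((R.inv()*T).as_rotvec(),3))
def stat():
    s=sense(); R=Ro.from_quat(s["eef_rot"]).as_matrix()
    print("t",round(s["t"],2),"pos",np.round(s["tool_pos"],4),"yaw",np.degrees(np.arctan2(R[1,0],R[0,0])).round(2),"tilt",np.round(R[:2,2],4),"F",np.round(s["wrist_force"],1),"g",round(s["gripper_width"]*91.8,1),round(s["grasp_force"],1))
E
python3 - <<'E'
from h import *
go([.411,-.294,.27],5); stat()
E
```

```text
go [ 275.7 -201.5  -18.3] [0.    0.    0.285]
t 1.0 pos [ 0.2276 -0.5821  0.2517] yaw 21.36 tilt [-0. -0.] F [ 0.2  0.3 -0.5] g 91.6 0.0
```

```bash
python3 -m pendant '[[[30,-20,-18,0,0,0.03],[60,-43,-18,0,0,0.1],[90,-65,-18,0,0,0.2],[120,-87,-18,0,0,0.285],[150,-110,-18,0,0,0.285],[185,-135,-18,0,0,0.285],[220,-160,-18,0,0,0.285],[250,-183,-18,0,0,0.285],[276,-201,-18,0,0,0.285],[276,-201,-18,0,0,0.285]]]' 90
python3 - <<'E'
from h import *
stat()
s=imaging.snapshot("wrist"); save(s,"w1.png"); print(s["fx"],s["cx"],s["cy"],np.round(s["R"],3),np.round(s["t"],3))
s=imaging.snapshot("scene"); np.savez("scene2.npz",W=pts(s),im=s["image"])
E
```

```text
t: 1.83
tool_pos: [0.4157, -0.2877, 0.2701]
eef_rot: [0.999, 0.049, 0.001, -0.001]
wrist_force: [-0.7, -0.4, 0.2]
gripper_width: 0.976
grasp_force: 0.0
t 1.83 pos [ 0.4157 -0.2877  0.2701] yaw 5.58 tilt [0.0024 0.0024] F [-0.7 -0.4  0.2] g 89.6 0.0
371.64829954431775 317.073182796045 242.7115887636599 [[ 0.098 -0.995 -0.002]
 [-0.948 -0.094  0.303]
 [-0.302 -0.028 -0.953]] [-0.326  0.325  0.527]
```

View pics/w1.png

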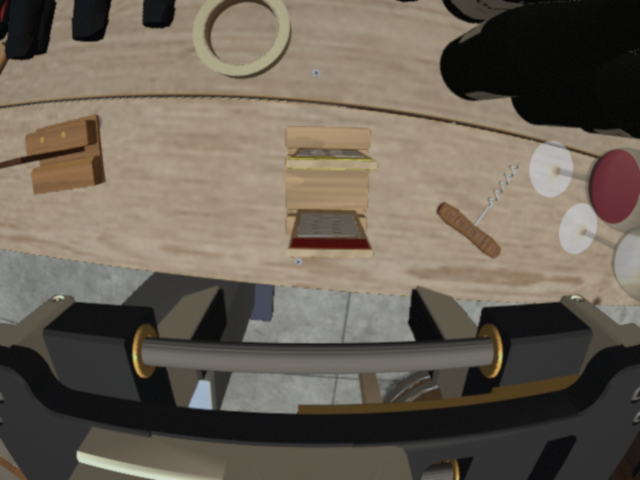

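The wrist view shows the red board at px (330,235), the yellow board at (330,155) and the stand at (65,155). Next I'll work out poses from the fisheye depth.

```bash
cat >> h.py <<'E'
def wpts(s):
    v,u=np.mgrid[0:480,0:640].astype(float); x=(u-s["cx"])/s["fx"]; y=(v-s["cy"])/s["fy"]; r=np.hypot(x,y)+1e-9
    k=np.where(r<1.4,np.tan(np.minimum(r,1.4))/r,np.nan); z=s["range_z"]
    W=(np.stack([x*k*z,y*k*z,z],-1)-np.array(s["t"]))@np.array(s["R"]); W[z<=0]=np.nan
    return W
def box(W,x0,x1,y0,y1,z0,z1):
    m=(W[...,0]>x0)&(W[...,0]<x1)&(W[...,1]>y0)&(W[...,1]<y1)&(W[...,2]>z0)&(W[...,2]<z1); return W[m]
def rect(n,p):
    r=cv2.minAreaRect((p[:,:2]*1000).astype(np.float32)); print(n,len(p),"c",np.round(r[0],1),"sz",np.round(r[1],1),round(r[2],2),"z",np.round(np.percentile(p[:,2],[5,50,95]),4))
E
python3 - <<'E'
from h import *
s=imaging.snapshot("wrist"); W=wpts(s); stat()
S=pts(imaging.snapshot("scene"))
for n,A in [("w",W),("s",S)]:
  for z0,z1 in [(.05,.17),(.143,.17)]:
    rect(n+"red",box(A,.38,.44,-.36,-.22,z0,z1))
    rect(n+"yel",box(A,.45,.51,-.36,-.22,z0,z1))
  rect(n+"rack",box(A,.37,.51,-.35,-.24,.015,.035))
  rect(n+"base",box(A,.38,.54,-.06,.13,.02,.045))
  rect(n+"back",box(A,.38,.54,-.06,.13,.06,.14))
  rect(n+"backtop",box(A,.38,.54,-.06,.13,.118,.14))
go([.411,-.294,.27],5)
E
```

```text
t 1.98 pos [ 0.4113 -0.2947  0.2698] yaw 5.05 tilt [-0.0002 -0.0006] F [-0.2 -1.4  0.1] g 90.2 0.0
wred 3026 c [ 412.5 -296.6] sz [ 7.9 62.4] 4.85 z [0.0617 0.1262 0.1515]
wyel 1417 c [ 476.1 -291.6] sz [ 7.6 62. ] 4.16 z [0.0564 0.1501 0.152 ]
wred 972 c [ 412.3 -296.8] sz [ 7.6 61.5] 4.54 z [0.1445 0.1507 0.152 ]
wyel 946 c [ 475.8 -291.6] sz [ 7.3 61.9] 4.67 z [0.1471 0.1508 0.1522]
wrack 5912 c [ 444.9 -294.1] sz [114.7  86.9] 5.02 z [0.0223 0.024  0.0256]
wbase 3378 c [454.9  29.8] sz [ 78.6 106.5] 8.63 z [0.0228 0.0289 0.0332]
wback 388 c [460.9  29.4] sz [ 6.6 62.1] 8.68 z [0.0647 0.1045 0.1259]
wbacktop 127 c [463.5  12.9] sz [ 6.3 27.4] 8.66 z [0.1196 0.1248 0.1261]
sred 491 c [ 410.3 -293.4] sz [10.1 65.5] 5.53 z [0.0555 0.1063 0.1504]
syel 503 c [ 473.8 -289.5] sz [ 9.9 66.4] 3.41 z [0.0562 0.1065 0.15  ]
sred 73 c [ 410.9 -293.5] sz [ 9.8 60.7] 3.97 z [0.1446 0.1497 0.1523]
syel 75 c [ 474.2 -288.4] sz [ 8.6 62.6] 5.4 z [0.1442 0.1493 0.1525]
srack 792 c [ 442.2 -290.7] sz [117.   90.8] 3.09 z [0.0178 0.0237 0.0303]
sbase 900 c [453.   32.6] sz [ 79.3 105.6] 7.56 z [0.0217 0.028  0.0375]
sback 488 c [459.8  33.2] sz [10.  64.3] 8.32 z [0.064  0.0969 0.1249]
sbacktop 98 c [459.6  32.6] sz [ 8.6 60.7] 9.69 z [0.1185 0.1239 0.127 ]
go [ 0.3 -1.4 -0.2] [ 0.001  0.    -0.001]
```

```bash
python3 -m pendant '[[[1,2.5,0,0,0,0],[1,2.5,30,0,0,0],[1,2.5,60,0,0,0],[1,2.5,90,0,0,0],[1,2.5,110,0,0,0],[1,2.5,118,0,0,0],[1,2.5,118,0,0,0]]]' 90 10
python3 -m pendant '[[[0,0,0,0,0,0],[0,0,0,0,0,0],[0,0,0,0,0,0],[0,0,0,0,0,0],[0,0,0,0,0,0],[0,0,0,0,0,0],[0,0,0,0,0,0],[0,0,0,0,0,0]]]' 40 20
python3 -c "
from h import *
stat()"
```

```text
t: 2.62
tool_pos: [0.4112, -0.2974, 0.1501]
eef_rot: [0.999, 0.043, -0.002, -0.001]
wrist_force: [-0.4, 0.3, 0.3]
gripper_width: 0.977
grasp_force: 0.0
t: 3.28
tool_pos: [0.4134, -0.2971, 0.1526]
eef_rot: [0.999, 0.044, 0.001, 0.001]
wrist_force: [0.1, 0.1, 6.6]
gripper_width: 0.672
grasp_force: 20.0
t 3.28 pos [ 0.4134 -0.2971  0.1526] yaw 5.03 tilt [ 0.0016 -0.001 ] F [0.1 0.1 6.6] g 61.7 20.0
```

```bash
python3 -m pendant '[[[0,0,-10,0,0,0],[0,0,-30,0,0,0],[0,0,-60,0,0,0],[0,0,-95,0,0,0],[0,0,-130,0,0,0],[0,0,-160,0,0,0],[0,0,-160,0,0,0]]]'
python3 -c "
from h import *
stat(); go([.37,.02,.312],8.3)"
```

```text
t: 3.87
tool_pos: [0.4148, -0.2979, 0.3185]
eef_rot: [0.999, 0.044, 0.004, 0.003]
wrist_force: [1.0, -0.5, -1.3]
gripper_width: 0.674
grasp_force: 20.0
t 3.87 pos [ 0.4148 -0.2979  0.3185] yaw 5.03 tilt [ 0.0084 -0.005 ] F [ 1.  -0.5 -1.3] g 61.8 20.0
go [ -16.8 -320.7    4.5] [ 0.006 -0.008 -0.057]
```

```bash
python3 -m pendant '[[[-3,-20,0,0,0,0],[-6,-55,0,0,0,-0.02],[-9,-95,0,0,0,-0.04],[-12,-135,0,0,0,-0.057],[-15,-175,0,0,0,-0.057],[-15,-215,0,0,0,-0.057],[-15,-255,0,0,0,-0.057],[-15,-290,0,0,0,-0.057],[-15,-320,0,0,0,-0.057],[-15,-320,0,0,0,-0.057]]]' >/dev/null
python3 -m pendant '[[[0,0,0,0,0,0],[0,0,0,0,0,0],[0,0,0,0,0,0]]]'
python3 - <<'E'
from h import *
stat()
s=imaging.snapshot("wrist"); W=wpts(s); stat(); save(s,"w2.png"); np.savez("w2.npz",W=W)
S=pts(imaging.snapshot("scene"))
for n,A in [("w",W),("s",S)]:
  rect(n+"base",box(A,.39,.54,-.06,.13,.02,.045))
  rect(n+"back",box(A,.42,.54,-.06,.13,.06,.14))
  rect(n+"backtop",box(A,.42,.54,-.06,.13,.118,.14))
  for z in (.17,.19,.21,.23,.25,.27,.29): 
    p=box(A,.32,.42,-.06,.1,z,z+.02)
    if len(p)>8: rect(n+"red",p)
E
```

```text
t: 4.95
tool_pos: [0.3697, 0.0194, 0.3117]
eef_rot: [0.997, 0.071, -0.0, 0.0]
wrist_force: [-0.3, 1.0, -0.8]
gripper_width: 0.671
grasp_force: 20.0
t 4.95 pos [0.3697 0.0194 0.3117] yaw 8.18 tilt [-0.0003 -0.0004] F [-0.3  1.  -0.8] g 61.6 20.0
t 5.0 pos [0.3697 0.0194 0.3117] yaw 8.16 tilt [-0.0003 -0.0003] F [-0.  -0.4 -0.7] g 61.7 20.0
wbase 5082 c [455.3  30.7] sz [ 78.7 104.5] 8.81 z [0.024  0.0291 0.0332]
wback 569 c [460.9  31.7] sz [ 5.9 62.1] 8.21 z [0.0896 0.1249 0.1262]
wbacktop 506 c [461.1  31.7] sz [ 5.5 62.1] 8.21 z [0.1239 0.125  0.1262]
wred 642 c [371.4  19.8] sz [ 1.6 61.4] 7.84 z [0.1704 0.1795 0.1893]
wred 767 c [371.5  20.2] sz [ 1.9 61.9] 8.17 z [0.1912 0.1998 0.2088]
wred 995 c [371.8  20.3] sz [ 2.3 61.3] 8.07 z [0.2111 0.2198 0.2292]
wred 1245 c [371.8  20.2] sz [ 2.2 61.3] 7.92 z [0.2316 0.2399 0.2491]
wred 1698 c [371.8  20.4] sz [ 2.3 62.1] 8.15 z [0.2512 0.2607 0.2691]
wred 2264 c [376.1  20.7] sz [11.4 74.3] 8.16 z [0.271  0.2807 0.2893]
wred 5280 c [372.2  20.1] sz [20.4 96.3] 8.09 z [0.2916 0.3024 0.3098]
sbase 915 c [453.2  31.8] sz [ 79.1 106.7] 8.99 z [0.0219 0.0281 0.0375]
sback 483 c [459.4  33.1] sz [ 9.5 64.6] 8.26 z [0.0644 0.0971 0.1251]
sbacktop 99 c [459.4  33.1] sz [ 9.5 64.6] 8.26 z [0.119  0.1236 0.1261]
sred 154 c [364.3  21.4] sz [ 7.6 63.2] 2.77 z [0.1715 0.1809 0.1888]
sred 158 c [364.6  21.5] sz [ 7.7 63.8] 3.69 z [0.1911 0.2    0.2085]
sred 175 c [366.3  22.6] sz [ 7.7 62.3] 7.48 z [0.2109 0.2198 0.2292]
sred 175 c [364.7  22.6] sz [ 7.6 62.2] 3.2 z [0.231  0.2401 0.2488]
sred 190 c [364.7  20.8] sz [ 7.8 62.9] 3.21 z [0.251  0.2607 0.2686]
sred 180 c [364.7  21.3] sz [11.7 67.1] 7.33 z [0.2707 0.2792 0.2892]
sred 346 c [368.2  22. ] sz [22.2 96.5] 8.53 z [0.2909 0.3023 0.3097]
```

View pics/w2.png

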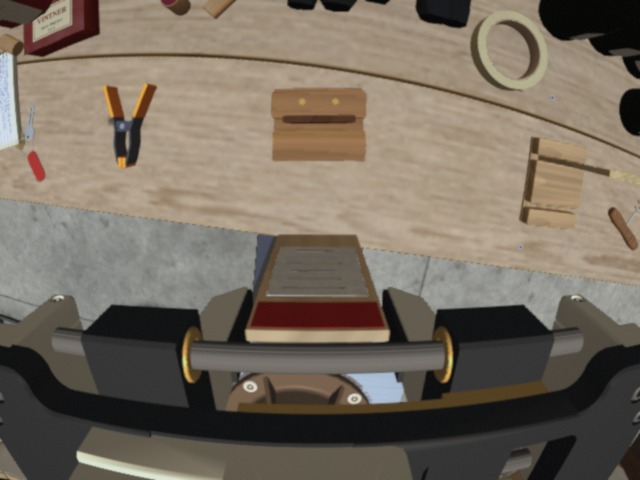

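The wrist view shows the stand at px (320,125), the held red board at (318,290) square to it, and the clip at (125,125) with handles up and jaws down. I'm moving over the groove.

```bash
python3 -c "
from h import *
go([.4552,.0303,.312],8.2)"
```

```text
go [86.1  1.5 -0.4] [ 0.     0.    -0.001]
```

```bash
python3 -m pendant '[[[20,0.5,0,0,0,0],[50,1,0,0,0,0],[75,1.5,0,0,0,0],[80,1.5,0,0,0,0],[80,1.5,0,0,0,0],[80,1.5,20,0,0,0],[80,1.5,50,0,0,0],[80,1.5,80,0,0,0],[80,1.5,110,0,0,0],[80,1.5,122,0,0,0]]]' >/dev/null
python3 -m pendant '[[[0,0,0,0,0,0],[0,0,0,0,0,0],[0,0,0,0,0,0]]]'
python3 - <<'E'
from h import *
stat()
s=imaging.snapshot("wrist"); W=wpts(s); 
ss=imaging.snapshot("scene");S=pts(ss); save(ss,"s3.png",(230,190,350,330),4)
rect("top dark w",box(W,.456,.54,-.06,.13,.122,.13))
for n,A in [("w",W),("s",S)]:
  for z in (.055,.075,.095,.13,.145): rect(n+str(z),box(A,.42,.54,-.06,.13,z,z+.02 if z!=.095 else .12))
E
```

```text
t: 6.13
tool_pos: [0.4494, 0.0305, 0.1909]
eef_rot: [0.997, 0.072, 0.001, 0.0]
wrist_force: [-0.3, 0.0, -0.2]
gripper_width: 0.674
grasp_force: 20.0
t 6.13 pos [0.4494 0.0305 0.1909] yaw 8.27 tilt [ 0.0015 -0.0001] F [-0.3  0.  -0.2] g 61.9 20.0
top dark w 1128 c [461.4  31.2] sz [ 6.3 61.7] 8.05 z [0.1229 0.1249 0.126 ]
w0.055 613 c [463.9  31.4] sz [ 1.7 61.1] 8.84 z [0.0567 0.066  0.0733]
w0.075 789 c [463.8  31.8] sz [ 1.5 61.6] 8.44 z [0.076  0.0865 0.094 ]
w0.095 1989 c [457.6  31.4] sz [14.1 63. ] 8.38 z [0.0978 0.1122 0.1192]
w0.13 1738 c [451.4  31.4] sz [ 2.7 62.5] 8.41 z [0.131  0.1406 0.1491]
w0.145 2079 c [454.1  32. ] sz [ 8.7 62.5] 7.41 z [0.1463 0.1552 0.1641]
s0.055 150 c [444.9  34.1] sz [62.5 19.2] 81.61 z [0.0564 0.0653 0.0744]
s0.075 148 c [445.2  34.7] sz [60.9 18.2] 82.52 z [0.0763 0.0854 0.0941]
s0.095 200 c [445.3  34.6] sz [61.3 19.4] 81.03 z [0.0967 0.1083 0.1188]
s0.13 143 c [444.9  32.8] sz [ 6.7 61.8] 3.65 z [0.1315 0.1397 0.1485]
s0.145 148 c [446.1  32.5] sz [ 6.7 61.3] 7.01 z [0.1462 0.1546 0.1638]
```

View pics/s3.png

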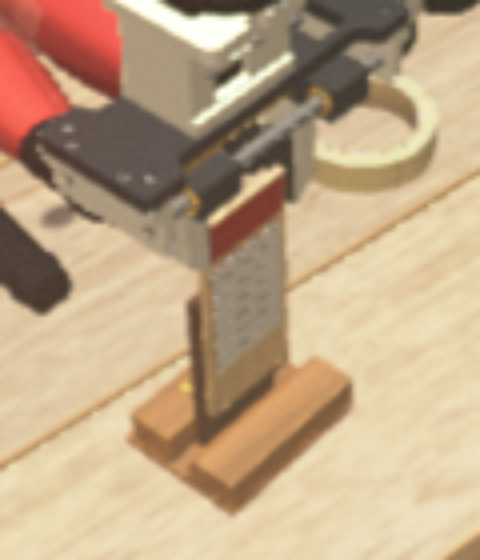

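```bash
python3 -m pendant '[[[0,1.3,0,0,0,0],[2,1.3,0,0,0,0],[4,1.3,0,0,0,0],[4,1.3,0,0,0,0],[4,1.3,0,0,0,0]]]'
python3 - <<'E'
from h import *
a=np.radians(8.2); 
def uw(n,p):
    u=p[:,0]*np.cos(a)+p[:,1]*np.sin(a); w=-p[:,0]*np.sin(a)+p[:,1]*np.cos(a); q=lambda v:np.round(np.percentile(v,[1,50,99])*1000,1)
    print(n,len(p),"u",q(u),"w",q(w),"mid",round(sum(np.percentile(w,[1,99]))*500,2),"slope",np.round(np.polyfit(w,u,1)[0],4))
for k in range(3):
    stat(); s=imaging.snapshot("wrist"); W=wpts(s)
    uw("dark top",box(W,.4573,.54,-.06,.13,.122,.13))
    uw("dark back face",box(W,.4573,.54,-.06,.13,.05,.115))
    uw("red face",box(W,.44,.462,-.06,.13,.131,.15))
E
```

```text
t: 6.65
tool_pos: [0.4534, 0.0301, 0.1898]
eef_rot: [0.997, 0.072, 0.0, -0.0]
wrist_force: [0.4, 0.1, -0.2]
gripper_width: 0.672
grasp_force: 20.0
t 6.65 pos [0.4534 0.0301 0.1898] yaw 8.29 tilt [0.0002 0.0001] F [ 0.4  0.1 -0.2] g 61.7 20.0
dark top 1182 u [454.9 461.2 463.9] w [-65.  -42.4  -5.8] mid -35.38 slope 0.0585
dark back face 2610 u [463.  463.6 464.3] w [-64.6 -34.7  -4.8] mid -34.69 slope -0.0047
red face 1645 u [454.4 455.3 456.1] w [-64.7 -34.5  -4.3] mid -34.5 slope 0.0017
t 6.7 pos [0.4533 0.03   0.1897] yaw 8.29 tilt [-0. -0.] F [-0.3 -0.3 -1.1] g 61.9 20.0
dark top 1203 u [454.7 461.2 463.9] w [-65.  -42.4  -5.7] mid -35.36 slope 0.0609
dark back face 2597 u [463.  463.6 464.3] w [-64.7 -34.4  -4.7] mid -34.71 slope -0.0047
red face 1651 u [454.3 455.1 456. ] w [-64.6 -34.5  -4.3] mid -34.48 slope 0.0013
t 6.75 pos [0.4532 0.0301 0.1897] yaw 8.3 tilt [-0.0001  0.    ] F [ 0.5 -0.   0.5] g 61.7 20.0
dark top 1188 u [454.6 461.1 463.8] w [-65.  -42.4  -5.8] mid -35.42 slope 0.0627
dark back face 2588 u [463.  463.6 464.3] w [-64.7 -34.4  -4.7] mid -34.71 slope -0.0049
red face 1648 u [454.2 455.1 455.9] w [-64.7 -34.5  -4.4] mid -34.55 slope 0.002
```

```bash
python3 -m pendant '[[[1.2,0.2,0,0,0,-0.006],[1.2,0.2,6,0,0,-0.006],[1.2,0.2,12,0,0,-0.006],[1.2,0.2,18,0,0,-0.006],[1.2,0.2,24,0,0,-0.006],[1.2,0.2,30,0,0,-0.006],[1.2,0.2,30,0,0,-0.006],[1.2,0.2,30,0,0,-0.006]]]'
cat >> h.py <<'E'
a=np.radians(8.35)
def uw(n,p):
    if len(p)<5: print(n,len(p)); return
    u=p[:,0]*np.cos(a)+p[:,1]*np.sin(a); w=-p[:,0]*np.sin(a)+p[:,1]*np.cos(a); q=lambda v:np.round(np.percentile(v,[1,50,99])*1000,1)
    print(n,len(p),"u",q(u),"w",q(w),"mid",round(sum(np.percentile(w,[1,99]))*500,2),"slope",np.round(np.polyfit(w,u,1)[0],4))
def boards():
    W=wpts(imaging.snapshot("wrist"))
    uw("dark back face",box(W,.4573,.54,-.06,.13,.05,.115)); uw("red face",box(W,.44,.465,-.06,.13,.131,.15))
E
python3 -c "
from h import *
stat();boards()"
```

```text
t: 7.47
tool_pos: [0.4542, 0.03, 0.1592]
eef_rot: [0.997, 0.075, -0.0, -0.0]
wrist_force: [-0.4, -0.2, -1.0]
gripper_width: 0.67
grasp_force: 20.0
t 7.47 pos [0.4542 0.03   0.1592] yaw 8.64 tilt [-0.001  0.   ] F [-0.4 -0.2 -1. ] g 61.5 20.0
dark back face 3748 u [462.9 463.5 464.2] w [-65.9 -35.8  -5.9] mid -35.88 slope -0.0022
red face 3060 u [455.3 456.2 465.8] w [-66.7 -30.2   8.7] mid -29.02 slope 0.0836
```

```bash
python3 -m pendant '[[[0,0,2,0,0,0],[0,0,4,0,0,0],[0,0,5,0,0,0],[0,0,5.5,0,0,0],[0,0,5.5,0,0,0]]]'
python3 -m pendant '[[[0.5,0,0,0,0,0],[1,0,0,0,0,0],[1.5,0,0,0,0,0],[1.5,0,0,0,0,0],[1.5,0,0,0,0,0]]]'
python3 -c "
from h import *
stat();boards()"
```

```text
t: 7.93
tool_pos: [0.4549, 0.03, 0.1546]
eef_rot: [0.997, 0.075, 0.0, 0.0]
wrist_force: [-1.0, -0.0, 4.2]
gripper_width: 0.671
grasp_force: 20.0
t: 8.35
tool_pos: [0.4561, 0.0302, 0.1545]
eef_rot: [0.997, 0.075, 0.0, 0.0]
wrist_force: [-1.1, 0.7, 6.2]
gripper_width: 0.669
grasp_force: 20.0
t 8.35 pos [0.4561 0.0302 0.1545] yaw 8.64 tilt [ 0.0004 -0.0001] F [-1.1  0.7  6.2] g 61.4 20.0
dark back face 4133 u [462.8 463.5 464.2] w [-65.9 -35.9  -5.9] mid -35.89 slope -0.0021
red face 3420 u [457.1 458.1 467.7] w [-66.7 -28.2   9.8] mid -28.48 slope 0.1013
```

```bash
python3 -m pendant '[[[0.5,0,0,0,0,0],[1,0,0,0,0,0],[1.5,0,0,0,0,0],[1.5,0,0,0,0,0],[1.5,0,0,0,0,0]]]'
python3 -c "
from h import *
stat();boards()"
```

```text
t: 8.82
tool_pos: [0.4564, 0.0303, 0.1545]
eef_rot: [0.997, 0.075, -0.001, 0.0]
wrist_force: [-6.1, -0.5, 11.9]
gripper_width: 0.67
grasp_force: 20.0
t 8.82 pos [0.4564 0.0303 0.1545] yaw 8.63 tilt [-0.0018 -0.0007] F [-6.1 -0.5 11.9] g 61.5 20.0
dark back face 4152 u [462.8 463.5 464.2] w [-65.9 -35.9  -5.9] mid -35.89 slope -0.0027
red face 3457 u [457.3 458.4 468. ] w [-66.8 -28.2   9.8] mid -28.45 slope 0.1008
```

```bash
python3 -m pendant '[[[-0.7,0,-0.6,0,0,0],[-0.7,0,-0.6,0,0,0],[-0.7,0,-0.6,0,0,0]]]'
python3 -m pendant '[[[0,0,0,0,0,0],[0,0,0,0,0,0],[0,0,0,0,0,0],[0,0,0,0,0,0],[0,0,0,0,0,0]]]' 80
python3 - <<'E'
from h import *
stat()
s=imaging.snapshot("wrist"); W=wpts(s); ss=imaging.snapshot("scene"); save(ss,"s4.png",(230,190,350,330),4)
uw("dark back face",box(W,.4573,.54,-.06,.13,.05,.115)); uw("red",box(W,.44,.465,-.003,.063,.131,.15))
uw("red low",box(W,.44,.465,-.008,.068,.128,.138));uw("red hi",box(W,.44,.465,-.008,.068,.138,.149))
E
```

```text
t: 9.12
tool_pos: [0.4562, 0.0302, 0.1546]
eef_rot: [0.997, 0.075, -0.001, 0.0]
wrist_force: [-3.0, -0.6, 2.0]
gripper_width: 0.671
grasp_force: 20.0
t: 9.53
tool_pos: [0.4569, 0.0303, 0.1548]
eef_rot: [0.997, 0.075, 0.0, -0.0]
wrist_force: [1.1, -0.2, -0.1]
gripper_width: 0.868
grasp_force: 0.0
t 9.53 pos [0.4569 0.0303 0.1548] yaw 8.63 tilt [0.0003 0.0001] F [ 1.1 -0.2 -0.1] g 79.6 0.0
dark back face 4116 u [462.8 463.5 464.2] w [-65.9 -35.8  -5.9] mid -35.9 slope -0.0026
red 2731 u [456.7 457.7 458.5] w [-65.9 -35.9  -5.7] mid -35.84 slope -0.0015
red low 1265 u [456.7 457.7 458.5] w [-65.9 -35.4  -5.6] mid -35.79 slope -0.0021
red hi 1627 u [456.9 457.7 458.5] w [-65.8 -35.9  -5.8] mid -35.78 slope -0.0014
```

View pics/s4.png

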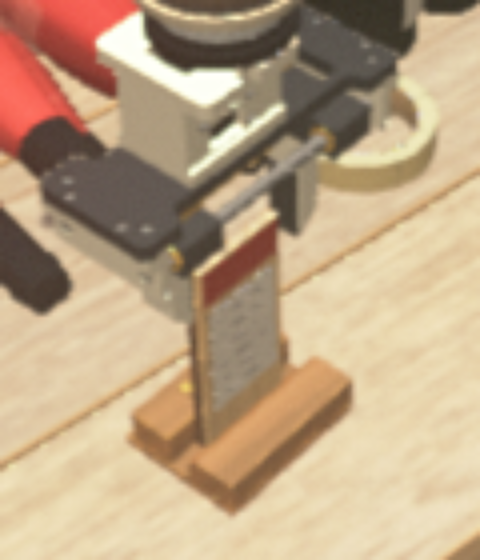

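The red board is upright and released, flush with the dark board, around crop (240,340). I'll lift off and hover over the clip.

```bash
python3 -m pendant '[[[0,0,-10,0,0,0],[0,0,-30,0,0,0],[0,0,-60,0,0,0],[0,0,-95,0,0,0],[0,0,-95,0,0,0]]]' 90 >/dev/null
python3 -m pendant '[[[0,-30,0,0,0,0],[-5,-65,0,0,0,0.02],[-10,-100,0,0,0,0.04],[-10,-140,0,0,0,0.06],[-10,-180,0,0,0,0.06],[-10,-215,0,0,0,0.06],[-10,-238,0,0,0,0.06],[-10,-238,0,0,0,0.06],[-10,-238,0,0,0,0.06],[-10,-238,0,0,0,0.06]]]'
cat > clip.py <<'E'
from h import *
stat()
s=imaging.snapshot("wrist"); W=wpts(s); im=s["image"]
save(s,"c%d.png"%int(sense()["t"]*100))
r=imaging.silhouettes("wrist","clip"); print([round(x["conf"],2) for x in r])
P=box(W,.34,.53,.2,.34,.018,.045); rect("clip",P)
m=np.zeros((480,640),bool); m=(W[...,0]>.34)&(W[...,0]<.53)&(W[...,1]>.2)&(W[...,1]<.34)&(W[...,2]>.018)&(W[...,2]<.045)
for x0 in np.arange(.37,.50,.01):
    p=P[(P[:,0]>=x0)&(P[:,0]<x0+.01)]
    if len(p)>3:
        y=np.sort(p[:,1]); g=np.diff(y); k=g.argmax(); print(round(x0+.005,3),len(p),"y",np.round([y[0],y[-1]],4),"mid",round((y[0]+y[-1])/2,4),"gap",np.round([y[k],y[k+1]],4))
E
python3 clip.py; ls pics
```

```text
t: 10.88
tool_pos: [0.4113, 0.2633, 0.25]
eef_rot: [0.999, 0.045, 0.0, 0.0]
wrist_force: [0.2, -0.3, -0.3]
gripper_width: 0.979
grasp_force: 0.0
t 10.88 pos [0.4113 0.2633 0.25  ] yaw 5.18 tilt [ 0.0001 -0.0007] F [ 0.2 -0.3 -0.3] g 89.8 0.0
[0.89, 0.59]
clip 1431 c [434.4 266.9] sz [103.3  63.3] 3.21 z [0.0232 0.0296 0.0311]
0.385 86 y [0.2576 0.2726] mid 0.2651 gap [0.2706 0.2715]
0.395 163 y [0.2555 0.2754] mid 0.2654 gap [0.2744 0.2752]
0.405 77 y [0.2534 0.2783] mid 0.2658 gap [0.2578 0.2725]
0.415 71 y [0.253  0.2788] mid 0.2659 gap [0.2566 0.2762]
0.425 117 y [0.2538 0.2789] mid 0.2663 gap [0.2653 0.2662]
0.435 301 y [0.2526 0.2816] mid 0.2671 gap [0.2806 0.2814]
0.445 110 y [0.2498 0.2872] mid 0.2685 gap [0.2692 0.2801]
0.455 129 y [0.2451 0.292 ] mid 0.2685 gap [0.2536 0.2827]
0.465 146 y [0.2429 0.2965] mid 0.2697 gap [0.2507 0.2872]
0.475 147 y [0.2395 0.3012] mid 0.2703 gap [0.2476 0.2911]
0.485 84 y [0.2379 0.3011] mid 0.2695 gap [0.2436 0.2949]
a.png
c1093.png
s3.png
s4.png
scene1.png
top1.png
w1.png
w2.png
```

```bash
python3 -c "
from h import *
go([.479,.2697,.14],3.3)"
```

```text
go [ 67.7  -1.2 109.9] [ 0.001 -0.     0.031]
```

View pics/c1093.png

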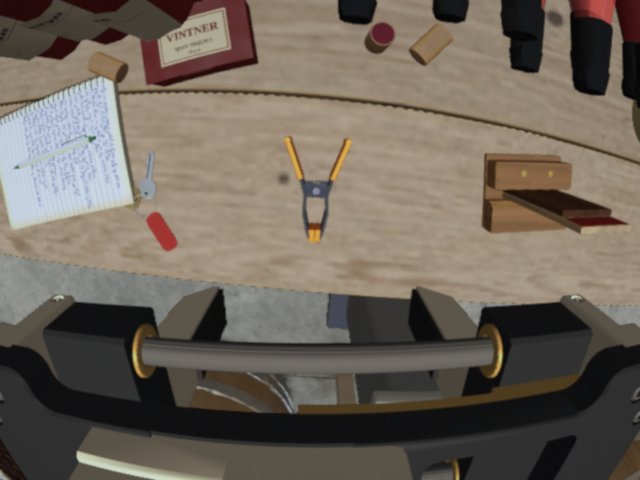

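The clip is at px (317,190) with nothing close to it. The nearest things are the corks (410,40) and a box (195,40). I'm moving over the handles and checking body clearance.

```bash
python3 -m pendant '[[[20,-0.5,0,0,0,0.03],[45,-1,20,0,0,0.03],[68,-1.2,50,0,0,0.031],[68,-1.2,80,0,0,0.031],[68,-1.2,110,0,0,0.031],[68,-1.2,110,0,0,0.031],[68,-1.2,110,0,0,0.031]]]' 91
python3 - <<'E'
from h import *
W=np.load("top.npz")["W"]
for y0 in np.arange(.15,.41,.02):
    p=box(W,.40,.64,y0,y0+.02,.035,.4)
    if len(p): print(round(y0,2),"minx",p[:,0].min().round(3),"maxz",p[:,2].max().round(3))
stat(); go([.479,.2697,.028],3.3)
W=wpts(imaging.snapshot("wrist")); P=box(W,.42,.53,.2,.34,.018,.045); 
for x0 in np.arange(.43,.50,.01):
    p=P[(P[:,0]>=x0)&(P[:,0]<x0+.01)]
    if len(p)>3: print(round(x0+.005,3),len(p),np.round([p[:,1].min(),p[:,1].max(),(p[:,1].min()+p[:,1].max())/2],4))
print(P[:,0].max())
E
```

```text
t: 11.57
tool_pos: [0.4783, 0.2699, 0.1391]
eef_rot: [1.0, 0.029, -0.001, 0.001]
wrist_force: [0.1, -0.3, -0.3]
gripper_width: 0.988
grasp_force: 0.0
0.15 minx 0.618 maxz 0.064
0.17 minx 0.631 maxz 0.048
0.19 minx 0.581 maxz 0.045
0.21 minx 0.576 maxz 0.06
0.23 minx 0.594 maxz 0.064
0.25 minx 0.431 maxz 0.06
0.27 minx 0.401 maxz 0.039
0.33 minx 0.553 maxz 0.053
0.35 minx 0.547 maxz 0.053
0.37 minx 0.54 maxz 0.051
0.39 minx 0.539 maxz 0.231
t 11.57 pos [0.4783 0.2699 0.1391] yaw 3.35 tilt [-0.0028 -0.0021] F [ 0.1 -0.3 -0.3] g 90.7 0.0
go [  1.1  -0.  111.1] [0.002 0.003 0.001]
0.435 485 [0.2531 0.2818 0.2675]
0.445 272 [0.2491 0.2872 0.2681]
0.455 278 [0.2454 0.2918 0.2686]
0.465 291 [0.2428 0.2956 0.2692]
0.475 290 [0.2393 0.3007 0.27  ]
0.485 227 [0.2379 0.3016 0.2697]
0.4872414166399206
```

```bash
python3 -m pendant '[[[1,0,20,0,0,0],[1,0,50,0,0,0],[1,0,80,0,0,0],[1,0,100,0,0,0],[1,0,107,0,0,0],[1,0,110,0,0,0],[1,0,110,0,0,0],[1,0,110,0,0,0]]]' 91
python3 -m pendant '[[[0,0,0,0,0,0],[0,0,0,0,0,0],[0,0,0,0,0,0],[0,0,0,0,0,0],[0,0,0,0,0,0],[0,0,0,0,0,0],[0,0,0,0,0,0],[0,0,0,0,0,0],[0,0,0,0,0,0],[0,0,0,0,0,0]]]' 10 30
python3 -c "
from h import *
stat()"
```

```text
t: 12.28
tool_pos: [0.4809, 0.2723, 0.0317]
eef_rot: [1.0, 0.03, 0.001, -0.001]
wrist_force: [0.6, -0.7, 0.9]
gripper_width: 0.99
grasp_force: 0.0
t: 13.12
tool_pos: [0.48, 0.2718, 0.0301]
eef_rot: [1.0, 0.03, 0.0, -0.0]
wrist_force: [1.3, 0.1, 4.9]
gripper_width: 0.318
grasp_force: 11.5
t 13.12 pos [0.48   0.2718 0.0301] yaw 3.42 tilt [0.0006 0.0003] F [1.3 0.1 4.9] g 29.2 11.5
```

```bash
python3 -m pendant '[[[0,0,0,0,0,0],[0,0,0,0,0,0],[0,0,0,0,0,0],[0,0,0,0,0,0],[0,0,0,0,0,0]]]' 
python3 -m pendant '[[[0,0,-10,0,0,0],[0,0,-30,0,0,0],[0,0,-60,0,0,0],[0,0,-100,0,0,0],[0,0,-140,0,0,0],[0,0,-140,0,0,0],[0,0,-140,0,0,0]]]' 
python3 - <<'E'
from h import *
stat(); s=imaging.snapshot("wrist"); save(s,"c3.png"); W=wpts(s); np.savez("c3.npz",W=W,im=s["image"])
r=imaging.silhouettes("wrist","clip"); print([round(x["conf"],2) for x in r])
p=W[r[0]["region"]]; p=p[~np.isnan(p[:,0])]; print(np.percentile(p,[2,50,98],axis=0).round(3))
E
```

```text
t: 13.53
tool_pos: [0.4799, 0.2717, 0.0301]
eef_rot: [1.0, 0.03, 0.0, -0.0]
wrist_force: [1.0, -0.1, 6.0]
gripper_width: 0.243
grasp_force: 30.0
t: 14.12
tool_pos: [0.4804, 0.2724, 0.1724]
eef_rot: [1.0, 0.03, 0.002, -0.001]
wrist_force: [-0.3, -0.7, -1.6]
gripper_width: 0.244
grasp_force: 29.9
t 14.12 pos [0.4804 0.2724 0.1724] yaw 3.42 tilt [0.0037 0.0022] F [-0.3 -0.7 -1.6] g 22.4 29.9
[0.93]
[[0.423 0.258 0.144]
 [0.457 0.269 0.164]
 [0.485 0.284 0.173]]
```

View pics/c3.png

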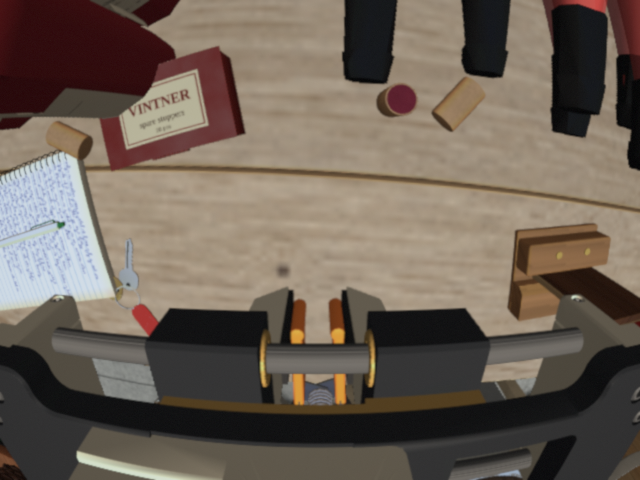

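Handles are squeezed parallel at px (318,350), so the clip is held wide open. Now I rotate it high above the counter so the jaws face the boards.

```bash
python3 -m pendant '[[[0,0,0,0,0,-0.06],[0,0,0,0,0,-0.17],[0,0,0,0,0,-0.29],[0,0,0,0,0,-0.41],[0,0,0,0,0,-0.53],[0,0,0,0,0,-0.65],[0,0,0,0,0,-0.77],[0,0,0,0,0,-0.83],[0,0,0,0,0,-0.83]]]' 
python3 -m pendant '[[[0,0,0,0,0,-0.06],[0,0,0,0,0,-0.17],[0,0,0,0,0,-0.29],[0,0,0,0,0,-0.41],[0,0,0,0,0,-0.53],[0,0,0,0,0,-0.65],[0,0,0,0,0,-0.77],[0,0,0,0,0,-0.828],[0,0,0,0,0,-0.828],[0,0,0,0,0,-0.828]]]' 
python3 - <<'E'
from h import *
stat(); print(np.round(sense()["q"],2)); go([.4306,.2148,.17],98.4)
for c in ["scene","top"]:
    s=imaging.snapshot(c); W=pts(s); r=imaging.silhouettes(c,"clip"); print(c,[round(x["conf"],2) for x in r])
    save(s,c+"5.png",(150,180,390,360),3)
    p=box(W,.42,.54,.12,.26,.12,.19); rect("clip",p)
    for y0 in np.arange(.15,.26,.01):
        q=p[(p[:,1]>=y0)&(p[:,1]<y0+.01)]
        if len(q)>2: print(round(y0+.005,3),len(q),np.round(q.min(0),4),np.round(q.max(0),4))
E
```

```text
t: 14.97
tool_pos: [0.4787, 0.2708, 0.1679]
eef_rot: [0.902, 0.432, -0.002, -0.0]
wrist_force: [-1.2, -0.5, -1.5]
gripper_width: 0.244
grasp_force: 29.9
t: 15.8
tool_pos: [0.4792, 0.2712, 0.1688]
eef_rot: [0.655, 0.756, -0.001, -0.001]
wrist_force: [0.6, -0.2, 0.3]
gripper_width: 0.248
grasp_force: 29.9
t 15.8 pos [0.4792 0.2712 0.1688] yaw 98.2 tilt [-0.0019 -0.0006] F [ 0.6 -0.2  0.3] g 22.8 29.9
[ 0.01  0.56 -0.89  1.8   0.51  1.02 -0.94]
go [-48.9 -56.1  -1.1] [-0.002  0.    -0.003]
scene [0.56, 0.49]
clip 234 c [491.9 186.3] sz [48.5 34.8] 13.56 z [0.1427 0.1591 0.169 ]
0.165 6 [0.4721 0.1675 0.1411] [0.476  0.1693 0.1661]
0.175 83 [0.47   0.1701 0.1385] [0.518  0.18   0.1708]
0.185 97 [0.4681 0.18   0.14  ] [0.5179 0.1897 0.1701]
0.195 35 [0.4723 0.1903 0.1469] [0.515  0.1998 0.1689]
0.205 13 [0.5054 0.2    0.1523] [0.5114 0.2074 0.1706]
top [0.69]
clip 319 c [495.9 206.7] sz [51.9 79.7] 3.18 z [0.1417 0.1595 0.1723]
0.165 11 [0.4722 0.1657 0.1445] [0.4786 0.1698 0.1729]
0.175 45 [0.472  0.1703 0.1373] [0.5219 0.18   0.1763]
0.185 38 [0.4715 0.1803 0.1406] [0.5231 0.19   0.172 ]
0.195 39 [0.4708 0.1902 0.1411] [0.518  0.1999 0.1805]
0.205 44 [0.4735 0.2    0.138 ] [0.5165 0.21   0.174 ]
0.215 54 [0.4747 0.2101 0.1406] [0.5075 0.2199 0.1768]
0.225 38 [0.4738 0.22   0.136 ] [0.5019 0.2299 0.1729]
0.235 40 [0.4732 0.2303 0.1331] [0.5016 0.2394 0.1703]
0.245 10 [0.4745 0.2401 0.1396] [0.4994 0.2455 0.169 ]
```

View pics/scene5.png

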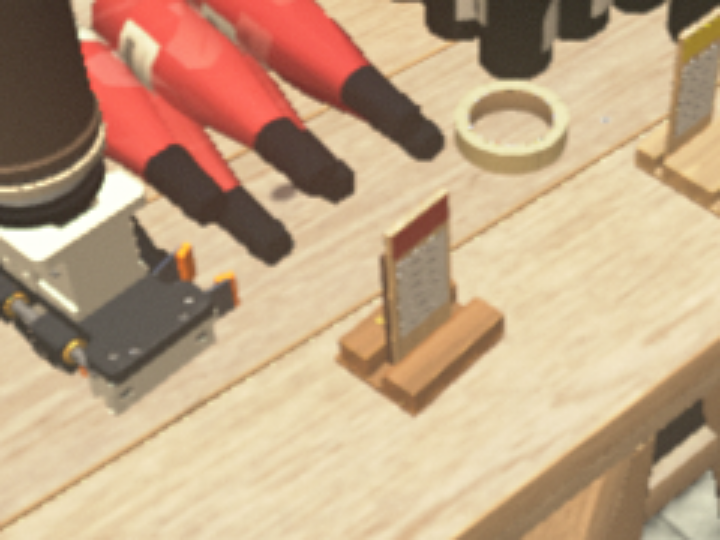

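The open jaws are visible at px (185,262) and (228,290), pointing at the boards. I'm going to the pre-approach pose and lowering to clip height.

```bash
python3 -m pendant '[[[-15,-18,0,0,0,0],[-33,-38,0,0,0,-0.003],[-49,-56,0,0,0,-0.003],[-49,-56,20,0,0,-0.003],[-49,-56,50,0,0,-0.003],[-49,-56,78,0,0,-0.003],[-49,-56,78,0,0,-0.003],[-49,-56,78,0,0,-0.003],[-49,-56,78,0,0,-0.003]]]' 
cat > m.py <<'E'
from h import *
import sys
w0=float(sys.argv[1])
stat()
for c in ["scene","top"]:
    s=imaging.snapshot(c); W=pts(s); np.savez("m_"+c+".npz",W=W,im=s["image"])
    save(s,c+"_m%d.png"%int(sense()["t"]*10),(200,200,340,330),4)
    U=np.stack([W[...,0]*np.cos(a)+W[...,1]*np.sin(a),-W[...,0]*np.sin(a)+W[...,1]*np.cos(a),W[...,2]],-1)
    uw(c+" boards",box(W,.42,.49,-.02,.075,.1,.16) if c=="top" else box(W,.42,.49,-.02,.075,.06,.16))
    p=box(U,.41,.52,w0-.006,w0+.05,.05,.115)
    for k in np.arange(w0-.005,w0+.05,.008):
        q=p[(p[:,1]>=k)&(p[:,1]<k+.008)]
        if len(q)>2:
            u=np.sort(q[:,0]); g=np.diff(u); i=g.argmax(); print(c,round(k*1000+4),len(q),"u",np.round(np.array([u[0],u[i],u[i+1],u[-1]])*1000,1),"mid",round((u[0]+u[-1])*500,1),"wmin",round(q[:,1].min()*1000,1),"z",np.round([q[:,2].min(),q[:,2].max()],3))
E
python3 m.py .049
```

```text
t: 16.75
tool_pos: [0.4318, 0.2157, 0.093]
eef_rot: [0.652, 0.758, 0.001, 0.0]
wrist_force: [0.2, 1.0, -0.5]
gripper_width: 0.242
grasp_force: 29.9
t 16.75 pos [0.4318 0.2157 0.093 ] yaw 98.6 tilt [0.0007 0.0008] F [ 0.2  1.  -0.5] g 22.2 29.9
scene boards 739 u [448.1 450.4 462.2] w [-64.2 -28.8  -2.6] mid -33.42 slope 0.0498
scene 48 15 u [437.7 443.6 480.5 482. ] mid 459.8 wmin 49.1 z [0.066 0.093]
scene 56 60 u [436.3 446.4 476.4 485.1] mid 460.7 wmin 52.2 z [0.064 0.094]
scene 64 64 u [436.5 444.3 474.6 484.3] mid 460.4 wmin 60.1 z [0.064 0.095]
scene 72 19 u [440.5 440.9 479.1 483. ] mid 461.7 wmin 68.0 z [0.068 0.094]
top boards 212 u [449.1 452.6 460. ] w [-67.  -35.7  -6. ] mid -36.49 slope -0.0036
top 48 21 u [439.4 448.2 478.  485.8] mid 462.6 wmin 46.3 z [0.061 0.1  ]
top 56 32 u [437.8 447.7 476.4 488.6] mid 463.2 wmin 52.2 z [0.064 0.102]
top 64 26 u [439.6 443.5 481.5 487.5] mid 463.6 wmin 60.1 z [0.061 0.099]
top 72 26 u [439.4 444.3 480.3 484.5] mid 462.0 wmin 68.1 z [0.061 0.098]
top 80 25 u [441.9 446.2 476.1 483.2] mid 462.5 wmin 76.2 z [0.067 0.094]
top 88 31 u [444.7 464.8 472.6 480.3] mid 462.5 wmin 84.2 z [0.065 0.097]
top 96 30 u [448.4 472.8 477.9 477.9] mid 463.2 wmin 92.1 z [0.064 0.099]
```

```bash
python3 -m pendant '[[[0,-4.5,0,0,0,0],[-10,-4.5,0,0,0,0],[-20,-4.5,0,0,0,0],[-30,-4.5,0,0,0,0],[-40,-4.5,0,0,0,0],[-40,-4.5,0,0,0,0],[-40,-4.5,0,0,0,0],[-40,-4.5,0,0,0,0]]]' 
python3 m.py .008
```

```text
t: 17.52
tool_pos: [0.4332, 0.1747, 0.0919]
eef_rot: [0.652, 0.758, 0.0, -0.0]
wrist_force: [-0.3, 0.3, -0.3]
gripper_width: 0.247
grasp_force: 29.9
t 17.52 pos [0.4332 0.1747 0.0919] yaw 98.56 tilt [0.0002 0.0005] F [-0.3  0.3 -0.3] g 22.6 29.9
scene boards 744 u [434.9 450.3 461.4] w [-64.3 -28.8  10.2] mid -27.09 slope 0.0195
scene 7 13 u [432.8 437.2 475.7 479.4] mid 456.1 wmin 8.0 z [0.063 0.092]
scene 15 49 u [431.3 440.5 472.2 479.2] mid 455.3 wmin 11.0 z [0.065 0.095]
scene 23 43 u [433.1 441.8 470.5 479.1] mid 456.1 wmin 19.2 z [0.066 0.093]
top boards 205 u [448.9 452.7 458.1] w [-67.3 -37.   -5.9] mid -36.59 slope -0.0005
top 7 18 u [431.3 441.5 476.1 484. ] mid 457.7 wmin 6.1 z [0.062 0.095]
top 15 35 u [434.9 444.5 473.  483.9] mid 459.4 wmin 11.2 z [0.057 0.098]
top 23 24 u [433.6 437.8 474.9 481.5] mid 457.6 wmin 19.7 z [0.061 0.093]
top 31 26 u [433.4 440.9 475.6 479.9] mid 456.6 wmin 27.2 z [0.057 0.095]
top 39 25 u [436.4 443.9 471.7 478.2] mid 457.3 wmin 35.5 z [0.061 0.098]
top 47 32 u [439.7 459.4 463.4 475.4] mid 457.6 wmin 43.1 z [0.064 0.099]
top 55 29 u [444.1 468.8 471.6 471.6] mid 457.8 wmin 51.4 z [0.065 0.097]
```

```bash
cd pics; ls *_m*; f=$(ls -t scene_m* | head -1); g=$(ls -t top_m* | head -1); python3 -c "
import cv2,sys,numpy as np
a=cv2.imread('$f')[:, :400];b=cv2.imread('$g')[:, :400]; cv2.imwrite('mm.png',np.hstack([a,b]))"
```

```text
scene_m168.png
scene_m175.png
top_m168.png
top_m176.png
```

View pics/mm.png

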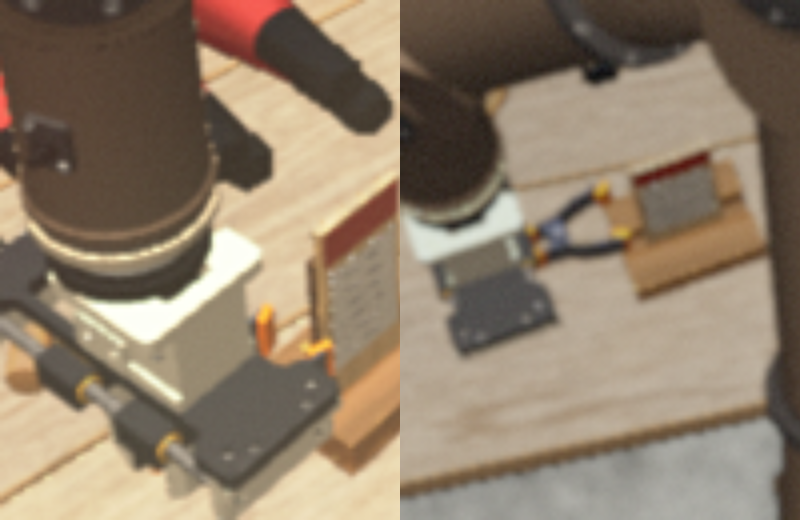

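In the top view the gaping jaws sit at px (600,190) and (625,235), centred on the board pair with its edge at about (640,200). Advancing slowly by 26 mm.

```bash
python3 -m pendant '[[[-4,0,0,0,0,0],[-8,0,0,0,0,0],[-12,0,0,0,0,0],[-16,0,0,0,0,0],[-20,0,0,0,0,0],[-24,0,0,0,0,0],[-26,0,0,0,0,0],[-26,0,0,0,0,0],[-26,0,0,0,0,0],[-26,0,0,0,0,0]]]' 
python3 m.py -.018; cd pics; f=$(ls -t scene_m* | head -1); g=$(ls -t top_m* | head -1); python3 -c "
import cv2,sys,numpy as np
a=cv2.imread('$f')[:, 160:];b=cv2.imread('$g')[:, :400]; cv2.imwrite('mm2.png',np.hstack([a,b]))"
```

```text
t: 18.45
tool_pos: [0.4369, 0.1491, 0.0919]
eef_rot: [0.652, 0.758, 0.0, -0.0]
wrist_force: [0.0, -0.8, -0.5]
gripper_width: 0.243
grasp_force: 29.9
t 18.45 pos [0.4369 0.1491 0.0919] yaw 98.6 tilt [0.0001 0.0002] F [ 0.  -0.8 -0.5] g 22.3 29.9
scene boards 755 u [433.6 450.5 477. ] w [-64.7 -27.1  -2.5] mid -33.58 slope 0.0932
scene -19 45 u [433.4 452.  475.6 478.2] mid 455.8 wmin -23.0 z [0.076 0.113]
scene -11 71 u [431.7 452.7 471.4 481.1] mid 456.4 wmin -14.7 z [0.064 0.115]
scene -3 86 u [434.9 439.9 449.6 478. ] mid 456.4 wmin -6.9 z [0.071 0.115]
top boards 205 u [449.  452.7 459.6] w [-66.9 -36.5  -6. ] mid -36.45 slope 0.0007
top -19 26 u [432.3 443.5 448.9 454.8] mid 443.5 wmin -22.8 z [0.059 0.11 ]
top -11 35 u [434.1 444.6 450.1 455.3] mid 444.7 wmin -14.9 z [0.064 0.114]
top -3 30 u [431.6 462.4 477.1 483.2] mid 457.4 wmin -6.8 z [0.064 0.111]
top 5 28 u [433.9 440.5 475.  481.2] mid 457.5 wmin 1.0 z [0.06  0.096]
top 13 24 u [437.2 443.3 474.3 479.5] mid 458.4 wmin 9.4 z [0.061 0.092]
top 21 30 u [438.9 445.3 453.4 476.6] mid 457.7 wmin 17.1 z [0.064 0.095]
top 29 27 u [443.6 451.2 454.8 470.8] mid 457.2 wmin 25.1 z [0.066 0.097]
```

View pics/mm2.png

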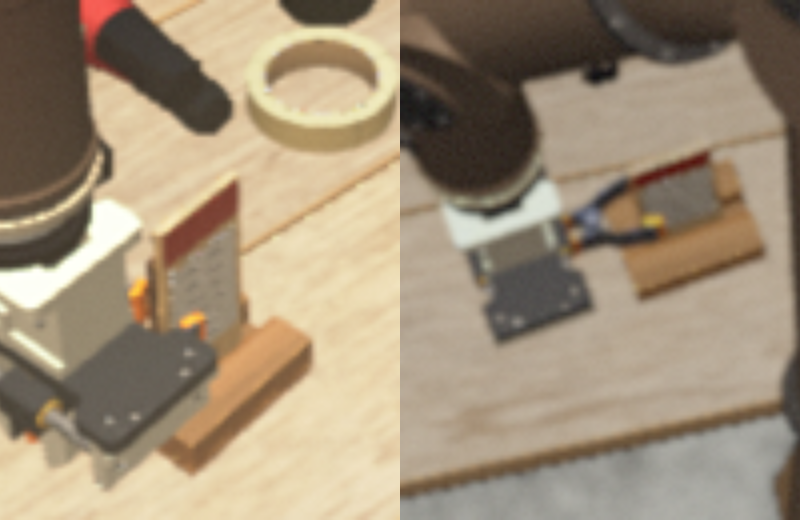

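The jaws straddle the left edges of the pair, about 15 mm in, with 7 to 9 mm clear on each side. The wrist force is about zero and the red board hasn't moved.

```bash
python3 -c "
from h import *
stat(); print(env.hand_in())"
```

```text
t 18.55 pos [0.4369 0.1492 0.0919] yaw 98.61 tilt [0.0001 0.0001] F [ 0.3 -0.5 -0.8] g 22.3 29.9
the job is handed in; nothing more can be done
None
```

I handed the job in at 18.6 s: the red board stands flush against the dark board and released, and the clip is held wide open around the pair's left side edges, clear of boards and stand by about 7 mm or more on each side; the hand-in call gave no verdict.

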